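# Put the opening scraper away in its slotted block

## Robot

A 6-joint arm with a two-finger parallel gripper is mounted at the origin on the work surface. World frame = base frame: x ahead of the robot, y to its left, z up, the work surface at z = 0. Lengths are in mm, angles in rad, forces in N, time in s.
With the tool pointing down it reaches from about 350 to 775 mm from the base axis. Payload 7.3 kg.
Tool frame: the origin (TCP) lies on the centre line of the jaws, within the pads' length; the fingertips stand 22 mm ahead of it and the grasp point (between the pads) lies 3 mm ahead of it; z points along the fingers, y is the direction in which the jaws open and shut (so a half turn about z gives the same grasp; the last joint's range is limited). The gripper opens to 92 mm and grips with 3 to 60 N. Pads are 19 mm wide; open, the fingers measure 130 mm over their backs; the gripper's body (75 mm by 190 mm) begins 47 mm behind the grasp point.
Start: joints at [-1.376, 0.342, 1.524, -0, 1.275, -0.146], TCP at [175.5, -494.819, 216.741] pointing down, gripper open.
Joint ranges: [-2.53, 2.53], [-0.77, 2.02], [0.04, 2.7], [-1, 4.14], [0.28, 2.66], [-3.11, 3.11]. Speed limits (rad/s): [2.57, 2.57, 3.14, 3.14, 3.14, 3.14].

## Interface

Orientations are given as [roll, pitch, yaw] about the fixed x, y, z axes, in that order (R = Rz(yaw) Ry(pitch) Rx(roll)).
In Python, from plant import get_obs, capture, bot, spot_in gives the robot as it stands.
- The arm moves only by the shell command python3 -m handwheel 'ROWS' [OPENING]. ROWS is JSON, a list of rows, each a list of 2 entries, a list of its own where there are three numbers: the shift along the world's x, y, z in mm, then the turn, a rotation vector about the world's x, y, z in rad. In form: [[[x, y, z], [wx, wy, wz]], ...]. A call has 1 to 12 rows; each row shifts and turns the commanded pose from where the row before left it; what a row does not reach is not made up. A row lasts 1/8 s, in which the tool goes at most 62.5 mm and 10.7 degrees, less where a joint would pass 70% of its speed; a pose out of reach is approached as far as the arm can. A call is refused whole if a number of a shift passes 62.5 or a number of a turn 0.188, either way. A call with a gripper value outside its range is refused whole. OPENING is the closure, from 0 (fully open) to 1 (shut), set as the call begins (- or left out, the last holds). The fingers move at their own pace and stop on an object; the grip force is fixed at half the most. Time passes only in rows, so rows that do not move let the fingers close. It gives the time, the measured TCP pose, the force and the opening at its end, in the units of the state.
- get_obs(): the state, without advancing time (a new reading comes with each control period).
- capture(name): name is "scene" or "side" or "wrist"; returns a dict with "img" (480x640x3 uint8, red, green, blue), "fx", "fy", "cx", "cy" (pixels), "k1" (the pictures are not rectified: a ray, as slopes to the right and down, at radius r is drawn at 1 + k1 r^2 times it, then the intrinsics apply), "cam_to_world" (4x4, takes a point from camera to world coordinates). Camera axes: x right, y up, looking along -z (the intrinsics and any distortion apply to the point x, -y, -z); pixel columns grow to the right and rows downward; lengths in mm; the calibration is good to about 2 mm. A picture is of the moment at which its call begins. There is no depth.
- bot.close_job(): hands the job in, once; it reports no verdict.
Trained networks look in the newest picture that a camera, given by its name, has taken for a name from the list of things; names that differ only in an ending like _2 or _b are one class to them, and where a whole thing is asked for, a point or a joint stands for the part that bears it (a point fixed in the world has none). Each returns a list of dicts, best first, with "score" (0 to 1); they miss things now and then, are a little off and sometimes report something else, mostly with a low value. They report only what shows in the picture. A call takes as long as a camera call. They do not tell look-alikes from the thing itself.
- spot_in(thing, camera): "xyz" ([x, y, z] in mm, in the coordinates of the camera as it stood for that picture, good to about 4 mm: the middle of the surface that is visible of it).
The state is a dict: "time": time; "joint_positions": joint angles; "dq": joint speeds; "tau": joint torques, N m; "tool_pos": TCP position; "tcp_rot": TCP orientation; "contact_force": force on the tool from outside, world axes, zero at the start; "moment": the same for the moment, N m; "grip_width": finger opening in mm.
Only numpy, scipy, OpenCV 4.12 (cv2) and the standard library are available. Lean on these libraries where they do the work, as an engineer would, in place of code of your own. Each camera call takes 0.05 s, during which the arm holds its last target. There are 200 camera calls.

## Task

Take the flat-bladed scraper out of the angled stand and put it away in the long slot of the slotted block: keep hold of it while you slide the blade down into the slot, push it fully home until its shoulder sits on top of the block, then let go. The block may be clamped anywhere along its rail, so feel for the slot, and leave the other things on the bench where they are.

Things in the scene. Friction and masses are not known exactly. Their poses are not given: they have to be found in the camera images.
- scraper: the scraper, 160 mm long, about 150 g: steel blade 45 wide (its y), 4 thick (its x), 60 long, then a shoulder 10 thick and 30 wide (60 to 68 along z), then the handle. Origin at the middle of the blade's free end; z runs along the tool from blade to handle. Front and back are alike. It starts with its blade loosely in the stand's pocket, handle up
- handle_mid (a point): middle of the scraper's black handle, 113 along z from its origin: the handle is 16 thick (x), 24 wide (y) and runs from 66 to 160 along z
- stand: aluminium stand, fixed; base plate 120 x 90 x 8; origin on the bench, 10 mm towards -x from the plate's centre. Its pocket, 7 x 51 and 45 deep, slants 29 degrees from vertical (the loose tool leans some 33), so that the handle leans to the stand's -x (roughly to the robot). Draw the tool out along its own length
- pocket_floor (a point): middle of the floor of the stand's pocket, 26 above the bench
- rail: steel rail plate, fixed, 190 (x) x 90 (y) x 12; origin at the centre of its underside. Rigidly clamped on it, square to it, stands a wooden block 120 (x) x 80 (y) x 75 high, top 87 above the bench. Where along the rail is not tracked: the block's centre is anywhere from -15 to +15 mm of the rail's centre in x (0 in y)
- slot_mid (a point): fixed to the rail at x = -20, y = 0, height of the block's top: middle of the range where the long slot can be, NOT the slot itself, which lies up to 15 mm either way along rail x. The long slot is 7 (x) x 51 (y), vertical, 66 deep, 1 mm chamfers; blade fully in: its end is 27 above the bench. The block's other slot, 52 mm farther to +x, is 7 x 29: too short for the blade
- tablet: a black tablet computer, 200 x 130 x 8, lying flat; origin at the centre of its underside
- driver: a red-handled screwdriver, 170 long, lying down; a bystander
- tweezers: dark steel tweezers, 120 long, lying down; a bystander
- phone: a mobile phone, 150 x 72 x 9, lying flat; origin at the centre of its underside; a bystander
- solvent: a white plastic bottle, 60 in diameter, 150 tall, standing; a bystander
- jar: a low clear jar with a black cap, 60 in diameter, 55 tall, standing; a bystander
Not all that is in view belongs to the job. What is shaped like the scraper but orange is not meant.

How it is judged (in metres and radians):
On the way, in this order (a step that is already met when the one before it is completed fails the run):
1. the scraper is lifted out of the stand: its blade end is more than 95 mm above the bench (height (world z) of scraper above 0.095 m), for 0.1 s.
2. still held by the fingers, the blade is upright (within 0.15 rad) and at least 15 mm deep in the long slot (z of scraper in the frame of rail below 0.072 m and angle between scraper's own z axis and vertical below 0.15 rad and x of scraper in the frame of rail between -0.042 and 0.002 m and y of scraper in the frame of rail between -0.008 and 0.008 m and contact force between scraper and the fingers above 1 N), for 0.1 s.
At the end, for the whole second after the job is handed in: the scraper stands in the block's long slot, fully home (its blade end less than 31 mm above the bench, that is, its shoulder within 4 mm of the block's top), upright within 0.12 rad, square to the rail within 0.15 rad, at rail x between -42 and 2 mm and y within 8 mm, released and at rest (z of scraper in the frame of rail below 0.031 m and x of scraper in the frame of rail between -0.042 and 0.002 m and y of scraper in the frame of rail between -0.008 and 0.008 m and angle between scraper's own z axis and vertical below 0.12 rad and angle between the x axis of scraper and the x axis of rail, either way round below 0.15 rad and linear speed of scraper below 0.02 m/s); the robot touches nothing.
It fails at once if one of the other loose things (tablet, screwdriver, tweezers, phone, bottle, jar) is moved by more than 25 mm (distance of any of tablet, driver, tweezers, phone, solvent, jar from where it was at the start of the episode above 0.025 m).
It also fails if it takes over 72 s, if anything falls off the work surface, if the arm or the gripper's body presses on something with over 40 N, if the wrist force passes 120 N, or if a joint passes its speed limit or range.

## Working session

There is one attempt and no reset: what is moved stays moved. The work goes in short steps, Python scripts to look and compute and a shell command to move; the robot and the scene stay as the last step left them, time stands still between calls to the robot, and variables do not carry over. Pictures are saved under pics/ and viewed, about 8 in all and at most 12, crops included, and the job is handed in when it is done.

```bash
mkdir -p pics; ls
cat > h.py <<'E'
import numpy as np, cv2
from plant import get_obs, capture, bot, spot_in
def save(n,c): cv2.imwrite('pics/'+n+'.png',c['img'][...,::-1])
def w(c,p): return (np.array(c['cam_to_world'])@np.r_[p,1])[:3]
def proj(c,P):
    q=np.linalg.inv(c['cam_to_world'])@np.r_[P,1]; s=np.array([q[0],-q[1]])/-q[2]
    s=s*(1+c['k1']*(s@s)); return np.array([c['fx']*s[0]+c['cx'],c['fy']*s[1]+c['cy']])
def ray(c,u,v):
    d=np.array([(u-c['cx'])/c['fx'],(v-c['cy'])/c['fy']]); s=d.copy()
    for _ in range(20): s=d/(1+c['k1']*(s@s))
    M=np.array(c['cam_to_world']); return M[:3,3],M[:3,:3]@np.r_[s[0],-s[1],-1]
def onz(c,u,v,z):
    o,d=ray(c,u,v); return o+d*(z-o[2])/d[2]
def tri(c1,p1,c2,p2):
    o1,d1=ray(c1,*p1);o2,d2=ray(c2,*p2)
    t=np.linalg.lstsq(np.c_[d1,-d2],o2-o1,rcond=None)[0]
    a=o1+d1*t[0];b=o2+d2*t[1]; return (a+b)/2,np.linalg.norm(a-b)
E
python3 - <<'E'
from h import *
np.set_printoptions(precision=1,suppress=True)
ims=[]
for n in ['scene','side']:
    c=capture(n); save(n+'0',c); print(n,c['fx'],c['k1'],c['cam_to_world'])
    for t in ['scraper','handle_mid','stand','pocket_floor','rail','slot_mid','tablet','solvent','jar','phone','driver','tweezers']:
        for d in spot_in(t,n)[:3]:
            P=w(c,d['xyz']); print(t,round(d['score'],2),P,proj(c,P))
E
```

```text
pics
scene 476.42805127322146 -0.03571740526758336 [[   0.1   -0.7    0.7 1251.6]
 [   1.     0.1   -0.1  -68.5]
 [   0.     0.7    0.7  848.1]
 [   0.     0.     0.     1. ]]
scraper 0.9 [463.4 367.3  11.6] [461.2 224.6]
scraper 0.62 [539.7 222.5 112.6] [417.9 221.9]
handle_mid 0.73 [542.5 230.1 112.1] [421.6 222.7]
stand 0.73 [588.  206.8   6. ] [409.7 270.4]
stand 0.37 [745.9  -5.8  16.7] [325.4 336.9]
stand 0.31 [783.  218.5  97. ] [446.9 319.1]
pocket_floor 0.76 [588.5 207.7   9.3] [410.3 269.6]
pocket_floor 0.44 [604.9   0.2  12. ] [320.6 282.8]
rail 0.81 [ 619.6 -255.1   11. ] [203.8 299. ]
slot_mid 0.58 [ 616.5 -253.3   13.9] [204.5 297. ]
tablet 0.81 [606.7   0.4  11.4] [320.8 283.6]
solvent 0.84 [781.9 219.   97.3] [447.  318.5]
jar 0.59 [ 765.1 -245.    56.7] [200.6 346.7]
phone 0.64 [396.3 -50.3   9.7] [291.4 219.7]
phone 0.48 [391.7  88.2   5.4] [345.8 215.2]
driver 0.68 [746.4  -7.5  20.9] [324.6 336.1]
tweezers 0.47 [391.8  90.2   2.2] [346.5 216.1]
side 504.3266942890777 0.01197651033256218 [[ -0.7   0.4  -0.5  92.3]
 [ -0.7  -0.4   0.6 554.1]
 [ -0.    0.8   0.6 616.
[... 190 characters left out ...]
 [453.6 371.    9.8] [210.7 442.1]
stand 0.86 [555.1 227.2   7.1] [243.3 343. ]
stand 0.44 [ 482.  -229.5   13. ] [435.9 234.4]
pocket_floor 0.82 [552.9 230.    7.7] [242.9 344.5]
rail 0.74 [ 479.6 -225.9   12.1] [435.9 236. ]
slot_mid 0.55 [ 480.1 -225.4   11.8] [435.6 236.1]
tablet 0.77 [574.6   9.3   9.8] [324.9 271.6]
tablet 0.51 [554.7 232.2   8.3] [241.1 344.5]
solvent 0.83 [744.9 238.4  78.3] [161.  261.9]
solvent 0.66 [ 481.6 -227.1   11.2] [435.3 235.7]
jar 0.88 [ 735.  -233.7   36.2] [343.1 182.5]
phone 0.71 [387.5 -40.5   8.9] [424.5 304.7]
driver 0.96 [734.9   5.5  17.2] [267.5 234.2]
driver 0.24 [ 734.9 -231.    35.1] [342.4 183.4]
tweezers 0.68 [386.2  99.6   5.9] [376.1 352.4]
```

View pics/scene0.png

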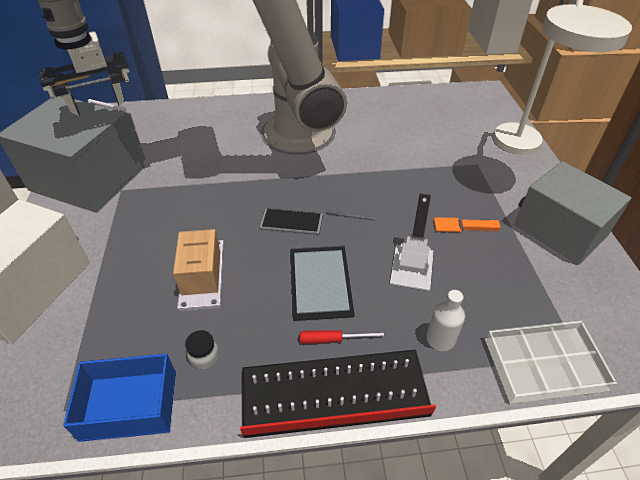

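View pics/side0.png

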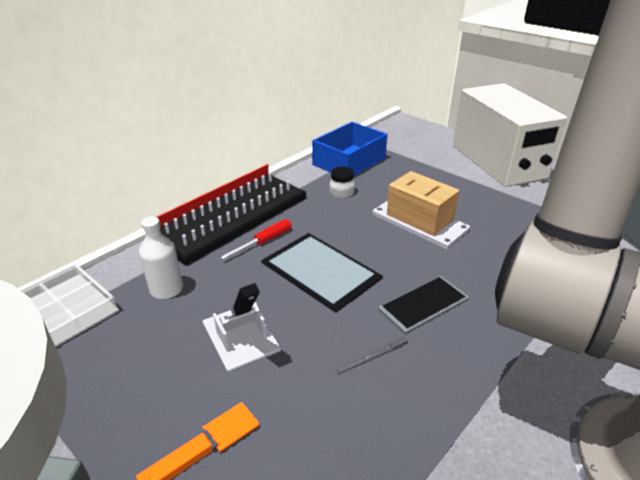

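The scene view shows the black-handled scraper in the stand at about (421,215) and an orange look-alike lying at (467,225). The side view has them at (246,298) and (205,440). The one in the stand fits, since it is black, upright and in the pocket. The block is at (198,262) in scene and (423,203) in side. Next is an enlarged composite crop to confirm and measure.

Run:
```python
import cv2,numpy as np
a=cv2.imread('pics/scene0.png');b=cv2.imread('pics/side0.png')
f=lambda i,x,y:cv2.resize(i[y:y+75,x:x+100],(400,300),interpolation=cv2.INTER_CUBIC)
g=lambda i,x,y:cv2.resize(i[y:y+100,x:x+133],(400,300),interpolation=cv2.INTER_CUBIC)
cv2.imwrite('pics/crop1.png',np.vstack([np.hstack([g(a,360,190),g(a,140,220)]),np.hstack([g(b,180,275),g(b,360,160)])]))
```

```text
(no output)
```

View pics/crop1.png

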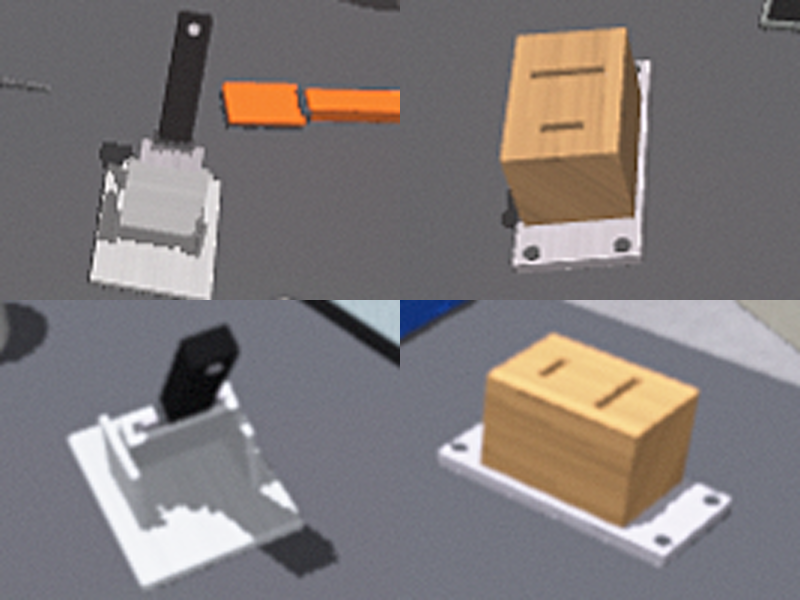

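The crops confirm it: the black scraper sits in the stand, the orange one lies flat, and the long slot is the robot-side one. Now I measure from the corner pixels.

Run:
```python
from h import *
from scipy.optimize import least_squares
np.set_printoptions(precision=2,suppress=True)
S=capture('scene');D=capture('side')
px=lambda x0,y0,l:[(x0+a/3.0075,y0+b/3) for a,b in l]
def fit(name,ps,pd,z,corn_s,corn_d,x0):
    def res(v,c=None):
        R=np.array([[np.cos(v[2]),-np.sin(v[2])],[np.sin(v[2]),np.cos(v[2])]])
        r=[]
        for c,p,k in [(S,ps,corn_s),(D,pd,corn_d)]:
            for q,kk in zip(p,k):
                r.append(proj(c,np.r_[R@np.array(kk)+v[:2],z])-q)
        return np.ravel(r)
    o=least_squares(res,x0,loss='soft_l1'); print(name,o.x,'res',res(o.x))
    return o.x
# rail 190x90, top z12
ra=fit('rail',px(140,220,[(115,265),(238,262),(249,61)]),px(360,160,[(40,150),(260,260),(330,200)]),12,
 [(95,-45),(95,45),(-95,45)],[(95,45),(-95,45),(-95,-45)],[600,-240,0])
# stand plate: centre is at +10 in stand x
fit('stand',px(360,190,[(90,280),(213,298),(219,180)]),px(180,275,[(70,137),(145,287),(300,218)]),8,
 [(70,-45),(70,45),(-50,45)],[(70,45),(-50,45),(-50,-45)],[590,220,0])
for c,o,l in [(S,(140,220),[(130,75),(204,70),(141,129),(183,125)]),(D,(360,160),[(197,105),(236,80)])]:
    for p in px(*o,l): print('slot',onz(c,*p,87))
s=px(360,190,[(195,13),(177,142),(193,30)]);d=px(180,275,[(208,342),(180,415),(214,367)])
for a,b in zip(s,d): print('handle',tri(S,a,D,b))
print(get_obs()['tool_pos'],get_obs()['tcp_rot'],get_obs()['grip_width'])
```

```text
rail [ 542.89 -263.06   -0.02] res [-1.12 -0.66  0.56 -2.74  1.31 -0.56 -1.12 -1.09  0.05 -2.54 -0.04 -1.13]
stand [564.73 219.81  -0.32] res [ 0.2  -1.53 -0.07 -0.86  0.83 -1.1  -1.34 -0.8  -0.5  -1.14  1.65 -0.44]
slot [ 526.47 -290.7    87.  ]
slot [ 527.58 -237.68   87.  ]
slot [ 579.26 -278.65   87.  ]
slot [ 578.86 -249.65   87.  ]
slot [ 522.7  -237.42   87.  ]
slot [ 520.89 -283.66   87.  ]
handle (array([427.59, 293.35,  78.81]), np.float64(40.51902609186069))
handle (array([471.21, 283.75, -25.63]), np.float64(41.96492361429167))
handle (array([427.57, 293.39,  60.81]), np.float64(38.187589086027415))
[ 175.52 -494.82  216.76] [ 3.14 -0.    0.34] 91.84952148915754
```

Run:
```python
from h import *
np.set_printoptions(precision=2,suppress=True)
S=capture('scene');D=capture('side')
px=lambda x0,y0,l:[(x0+a/3.0075,y0+b/3) for a,b in l]
s=px(360,190,[(195,13),(177,142),(193,30)]);d=px(180,275,[(208,42),(180,115),(214,67)])
T=[]
for a,b in zip(s,d): r=tri(S,a,D,b);T.append(r[0]);print('handle',r)
v=T[0]-T[1];print(np.linalg.norm(v),v/np.linalg.norm(v))
# model: pocket floor + tilt
y=-.32;u=np.array([-np.cos(y),-np.sin(y),0])
for t in (29,33):
  z=np.sin(np.radians(t))*u+np.array([0,0,np.cos(np.radians(t))]); print(t,z)
  for c in (S,D):
    for h in (66,113,160):
      for off in (-10,0,10): 
        if off==0 : print(h,proj(c,np.array([565,220,26])+z*h))
print(s,d)
```

```text
handle (array([505.78, 240.09, 161.06]), np.float64(1.3915400906037392))
handle (array([552.29, 227.52,  75.55]), np.float64(1.2444193390700014))
handle (array([505.78, 239.89, 145.14]), np.float64(1.143469604033239))
98.14255690251848 [-0.47  0.13  0.87]
29 [-0.46  0.15  0.87]
66 [418.78 229.16]
113 [422.2  208.99]
160 [425.69 188.27]
66 [246.22 315.78]
113 [249.96 304.84]
160 [254.14 292.57]
33 [-0.52  0.17  0.84]
66 [418.75 228.66]
113 [422.11 208.28]
160 [425.54 187.46]
66 [247.4  318.58]
113 [252.11 309.87]
160 [257.41 300.08]
[(424.8379052369077, 194.33333333333334), (418.852867830424, 237.33333333333334), (424.17290108063173, 200.0)] [(249.16043225270158, 289.0), (239.85037406483792, 313.3333333333333), (251.15544472152953, 297.3333333333333)]
```

```bash
cat >> h.py <<'E'
from scipy.spatial.transform import Rotation as Ro
np.set_printoptions(precision=3,suppress=True)
def Rstand(th,psi):
    s=np.array([-np.sin(th)*np.cos(psi),-np.sin(th)*np.sin(psi),np.cos(th)])
    y=np.array([np.cos(th)*np.cos(psi),np.cos(th)*np.sin(psi),np.sin(th)])
    return np.c_[np.cross(y,-s),y,-s],s
def todo(P,R):
    o=get_obs(); Rc=Ro.from_euler('xyz',o['tcp_rot'])
    r=(Ro.from_matrix(R)*Rc.inv()).as_rotvec()
    print('t',o['time'],'pos',np.array(o['tool_pos']),'shift',np.array(P)-o['tool_pos'],'turn',r,'F',np.array(o['contact_force']),'q',np.array(o['joint_positions']))
E
python3 - <<'E'
from h import *
R,s=Rstand(np.radians(31),-.31); todo([484,248.5,197],R); print(s)
E
```

```text
t 1.5 pos [ 175.499 -494.832  216.747] shift [308.501 743.332 -19.747] turn [-0.39  -0.402  0.897] F [-1.095 -0.164 -0.442] q [-1.376  0.342  1.524  0.     1.275 -0.146]
[-0.49   0.157  0.857]
```

```bash
python3 -m handwheel '[[[35,50,8],[0,0,0.112]],[[35,50,8],[0,0,0.112]],[[35,50,8],[0,0,0.112]],[[35,50,8],[0,0,0.112]],[[35,50,8],[0,0,0.112]],[[35,50,8],[0,0,0.112]],[[35,50,8],[0,0,0.112]],[[35,50,8],[0,0,0.112]]]' 0
python3 -m handwheel '[[[4,43,-5],[0,0,0]],[[4,43,-5],[0,0,0]],[[4,43,-5],[0,0,0]],[[4,43,-5],[0,0,0]],[[4,43,-5],[0,0,0]],[[4,43,-5],[0,0,0]],[[4,43,0],[0,0,0]],[[4,43,0],[0,0,0]],[[0,0,0],[0,0,0]]]'
python3 - <<'E'
from h import *
R,s=Rstand(np.radians(31),-.31); todo([484,248.5,197],R)
E
```

```text
time: 2.5
tool_pos: [456.4, -93.0, 281.3]
tcp_rot: [3.141, 0.0, 1.24]
contact_force: [0.5, 0.1, 0.7]
grip_width: 91.5
time: 3.62
tool_pos: [487.2, 251.6, 250.3]
tcp_rot: [-3.141, -0.0, 1.24]
contact_force: [-0.0, -0.4, -0.3]
grip_width: 91.8
t 3.625 pos [487.206 251.608 250.279] shift [ -3.206  -3.108 -53.279] turn [-0.171 -0.514  0.02 ] F [-0.004 -0.428 -0.308] q [0.337 0.362 1.401 0.    1.379 0.667]
```

```bash
python3 -m handwheel '[[[-1,-1,0],[-0.043,-0.128,0.005]],[[-1,-1,-10],[-0.043,-0.128,0.005]],[[-1,-1,-20],[-0.043,-0.128,0.005]],[[0,0,-23],[-0.043,-0.128,0.005]],[[0,0,0],[0,0,0]],[[0,0,0],[0,0,0]]]'
python3 - <<'E'
from h import *
R,s=Rstand(np.radians(31),-.31); todo([484,248.5,197],R)
c=capture('wrist'); save('w1',c); print(c['cam_to_world'],c['fx'])
for n in ('scraper','handle_mid','stand','pocket_floor'):
  for d in spot_in(n,'wrist')[:2]: print(n,d['score'],w(c,d['xyz']),proj(c,w(c,d['xyz'])))
print('pred', [proj(c,np.array([529,234,118])+s*k) for k in (-47,0,47)])
c=capture('side'); save('s1',c)
E
```

```text
time: 4.38
tool_pos: [485.7, 246.3, 199.2]
tcp_rot: [2.602, -0.001, 1.257]
contact_force: [-0.2, 0.2, -0.4]
grip_width: 91.6
t 4.375 pos [485.651 246.265 199.205] shift [-1.651  2.235 -2.205] turn [-0.001 -0.001  0.004] F [-0.157  0.186 -0.371] q [ 0.568  0.26   1.839 -0.603  0.774  1.263]
[[  0.815   0.438  -0.378 428.513]
 [ -0.265   0.863   0.429 348.565]
 [  0.515  -0.25    0.82  343.603]
 [  0.      0.      0.      1.   ]] 403.3163111637205
scraper 0.67 [459.066 356.722   9.323] [108.417  95.335]
scraper 0.59 [513.689 240.742 157.667] [322.996 258.247]
handle_mid 0.68 [461.114 356.089  13.525] [112.236  95.026]
handle_mid 0.59 [514.267 251.287 157.9  ] [319.159 242.01 ]
stand 0.66 [563.718 229.759   9.807] [286.704 199.01 ]
pocket_floor 0.87 [567.895 231.503   8.748] [289.412 195.362]
pred [array([314.113, 222.557]), array([313.282, 239.783]), array([312.124, 263.82 ])]
```

View pics/w1.png

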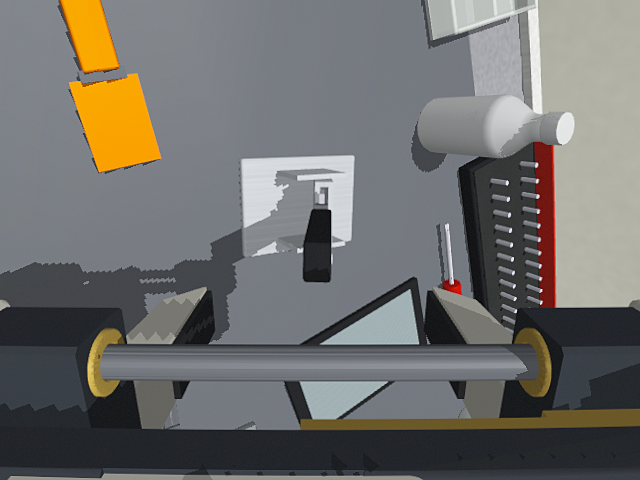

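The wrist view shows the black handle's end face at about (317,260) and its base near (320,222). The jaws are horizontal in the image, with their midline at about x=320. I compare this with the projected tool axis.

Run:
```python
from h import *
c=capture('wrist'); o=get_obs(); R=Ro.from_euler('xyz',o['tcp_rot']).as_matrix()
for k in (0,22,40,60,90,130,160): print(k,o['tool_pos']+R[:,2]*k,proj(c,o['tool_pos']+R[:,2]*k))
print(R)
```

```text
0 [485.098 245.994 198.266] [316.945 301.606]
22 [495.867 242.502 179.402] [317.112 282.869]
40 [504.677 239.645 163.968] [317.225 270.167]
60 [514.467 236.47  146.819] [317.332 258.173]
90 [529.151 231.709 121.095] [317.465 243.364]
130 [548.73  225.36   86.797] [317.603 227.904]
160 [563.414 220.599  61.074] [317.687 218.614]
[[ 0.309  0.815  0.489]
 [ 0.951 -0.265 -0.159]
 [ 0.001  0.515 -0.857]]
```

View pics/s1.png

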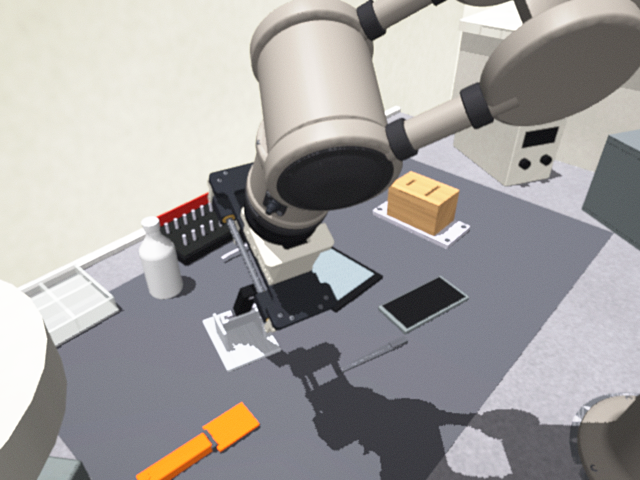

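```bash
python3 -m handwheel '[[[9,-2.5,-16],[0,0,0]],[[9,-2.5,-16],[0,0,0]],[[9,-2.5,-16],[0,0,0]],[[10,-2.5,-15.5],[0,0,0]],[[0,0,0],[0,0,0]],[[0,0,0],[0,0,0]]]'
python3 - <<'E'
from h import *
c=capture('wrist'); save('w2',c)
R,s=Rstand(np.radians(31),-.31); todo([523,236,128],R)
E
```

```text
time: 5.48
tool_pos: [521.6, 236.2, 134.4]
tcp_rot: [2.601, 0.0, 1.257]
contact_force: [0.1, 0.1, -0.1]
grip_width: 91.8
t 5.525 pos [521.618 236.392 134.732] shift [ 1.382 -0.392 -6.732] turn [-0.    -0.     0.003] F [ 0.033 -0.046  0.163] q [ 0.508  0.386  1.868 -0.705  0.621  1.35 ]
```

View pics/w2.png

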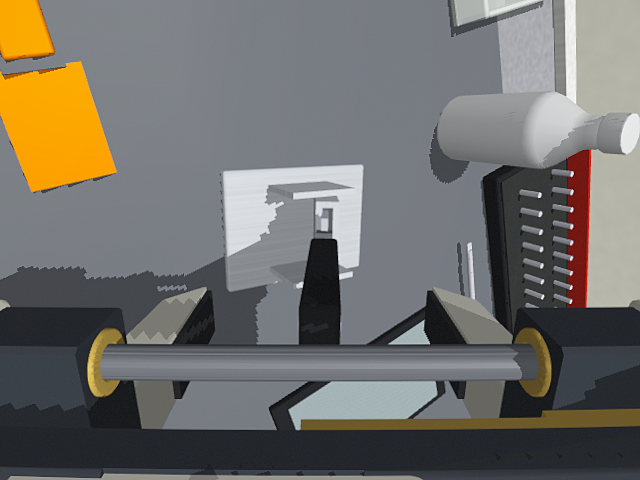

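The handle (x 300-340, y 240-345) sits centred between the fingers. I close the gripper.

```bash
python3 -m handwheel '[[[0,0,0],[0,0,0]],[[0,0,0],[0,0,0]],[[0,0,0],[0,0,0]],[[0,0,0],[0,0,0]],[[0,0,0],[0,0,0]],[[0,0,0],[0,0,0]],[[0,0,0],[0,0,0]],[[0,0,0],[0,0,0]]]' 1
```

```text
time: 6.52
tool_pos: [521.6, 236.2, 134.3]
tcp_rot: [2.601, 0.0, 1.257]
contact_force: [2.2, -0.5, -0.1]
grip_width: 16.6
```

```bash
python3 -m handwheel '[[[-2.4,0.8,4.4],[0,0,0]],[[-2.4,0.8,4.4],[0,0,0]],[[-2.4,0.8,4.4],[0,0,0]],[[-2.4,0.8,4.4],[0,0,0]]]'
python3 -m handwheel '[[[-4.8,1.5,8.7],[0,0,0]],[[-4.8,1.5,8.7],[0,0,0]],[[-4.8,1.5,8.7],[0,0,0]],[[-4.8,1.5,8.7],[0,0,0]],[[-4.8,1.5,8.7],[0,0,0]],[[-4.8,1.5,8.7],[0,0,0]],[[0,0,0],[0,0,0]]]'
```

```text
time: 7.02
tool_pos: [511.7, 239.4, 152.2]
tcp_rot: [2.601, 0.0, 1.257]
contact_force: [3.3, -1.4, -0.7]
grip_width: 15.7
time: 7.9
tool_pos: [483.1, 248.8, 204.9]
tcp_rot: [2.601, -0.001, 1.258]
contact_force: [-0.1, -0.6, -1.7]
grip_width: 15.7
```

```bash
python3 -m handwheel '[[[-4,1,20],[0,0,0]],[[0,-10,25],[0,0,0]],[[0,-20,25],[0.043,0.128,0]],[[0,-40,20],[0.043,0.128,0]],[[0,-50,5],[0.043,0.128,0]],[[0,-50,0],[0.043,0.128,0]],[[0,-50,0],[0,0,0.06]],[[0,-50,0],[0,0,0.06]],[[0,-50,0],[0,0,0.06]],[[0,-50,0],[0,0,0.06]],[[0,-40,0],[0,0,0.05]],[[0,0,0],[0,0,0]]]'
python3 - <<'E'
from h import *
yaw=1.55
todo([524,-263,260],Ro.from_euler('xyz',[np.pi,0,yaw]).as_matrix())
E
```

```text
time: 9.4
tool_pos: [478.8, -163.4, 298.2]
tcp_rot: [-3.14, -0.005, 1.542]
contact_force: [-0.6, -0.7, -1.8]
grip_width: 15.9
t 9.4 pos [ 478.772 -163.373  298.232] shift [ 45.228 -99.627 -38.232] turn [-0.005 -0.001  0.008] F [-0.629 -0.663 -1.8  ] q [-0.483  0.256  1.42   0.004  1.468 -0.454]
```

```bash
python3 -m handwheel '[[[15,-34,0],[-0.005,-0.001,0.008]],[[15,-33,0],[0,0,0]],[[15,-33,-10],[0,0,0]],[[0,0,-20],[0,0,0]],[[0,0,-10],[0,0,0]],[[0,0,0],[0,0,0]],[[0,0,0],[0,0,0]]]'
python3 - <<'E'
from h import *
f=lambda i,x,y:cv2.resize(i[y:y+120,x:x+106],(400,450),interpolation=cv2.INTER_CUBIC)
a=capture('scene');b=capture('side'); save('sc3',a);save('si3',b)
cv2.imwrite('pics/crop3.png',np.hstack([f(a['img'],150,185),f(b['img'],375,110)])[...,::-1])
todo([524,-263,260],Ro.from_euler('xyz',[np.pi,0,1.55]).as_matrix())
E
```

```text
time: 10.28
tool_pos: [524.5, -260.2, 260.1]
tcp_rot: [3.139, 0.001, 1.554]
contact_force: [0.5, 0.4, -1.7]
grip_width: 15.7
t 10.375 pos [ 524.445 -260.423  260.073] shift [-0.445 -2.577 -0.073] turn [ 0.001  0.003 -0.004] F [-0.249  0.323 -1.339] q [-0.592  0.426  1.275  0.001  1.437 -0.576]
```

View pics/crop3.png

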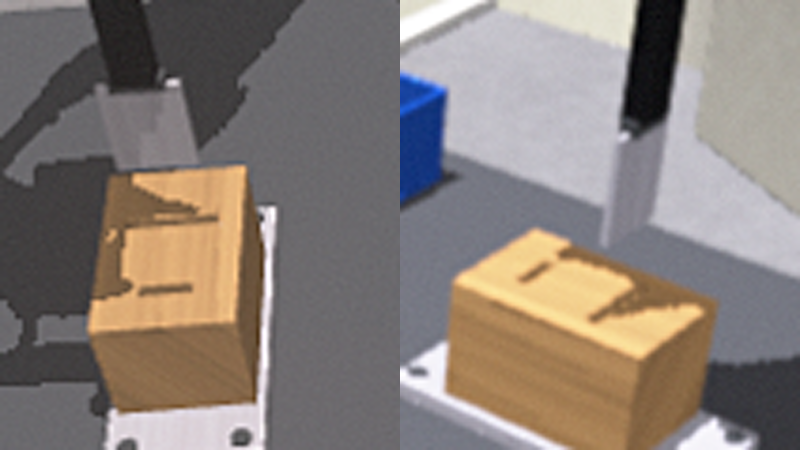

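Run:
```python
from h import *
S=capture('scene');D=capture('side')
for a,b in [((202.2,228.5),(429.4,174.5)),((181.3,230.3),(439.2,170.3))]: print(tri(S,a,D,b))
# same-camera comparison: blade end corners at trial heights; slot ends at 87
for z in (130,135,140,145): print(z,onz(S,202.2,228.5,z),onz(S,181.3,230.3,z),onz(D,429.4,174.5,z),onz(D,439.2,170.3,z))
cv2.imwrite('pics/crop4.png',np.hstack([cv2.resize(cv2.imread('pics/'+n+'.png')[y:y+75,x:x+50],(400,600),interpolation=cv2.INTER_CUBIC) for n,x,y in (('sc3',170,200),('si3',415,135))]))
```

```text
(array([ 523.975, -242.548,  130.727]), np.float64(1.4178869593495858))
(array([ 523.37 , -284.732,  125.896]), np.float64(5.773116554623037))
130 [ 524.015 -242.17   130.   ] [ 524.33  -285.827  130.   ] [ 524.683 -244.911  130.   ] [ 519.445 -272.824  130.   ]
135 [ 529.08  -240.961  135.   ] [ 529.394 -284.314  135.   ] [ 520.243 -236.706  135.   ] [ 515.059 -264.332  135.   ]
140 [ 534.146 -239.751  140.   ] [ 534.457 -282.801  140.   ] [ 515.802 -228.5    140.   ] [ 510.672 -255.839  140.   ]
145 [ 539.212 -238.542  145.   ] [ 539.521 -281.288  145.   ] [ 511.362 -220.295  145.   ] [ 506.286 -247.347  145.   ]
```

View pics/crop4.png

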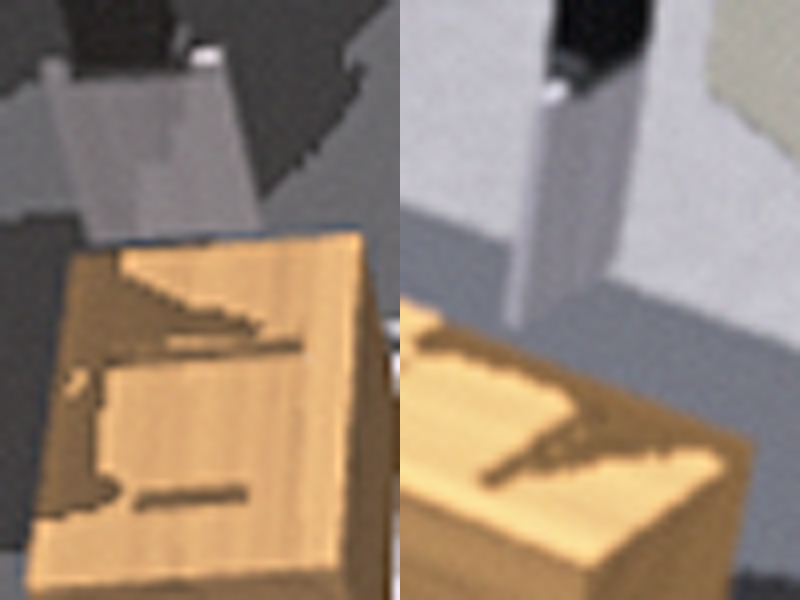

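Run:
```python
from h import *
from scipy.optimize import least_squares
S=capture('scene');D=capture('side')
k=lambda x,y,x0,y0:np.array([x0+x/8,y0+y/8])
obs=[(S,k(95,243,170,200),(-22.5,0)),(S,k(260,228,170,200),(22.5,0)),(S,k(45,66,170,200),(-22.5,60)),(S,k(222,54,170,200),(22.5,60)),
 (D,k(112,327,415,135),(22.5,0)),(D,k(212,278,415,135),(-22.5,0)),(D,k(147,90,415,135),(22.5,60)),(D,k(245,55,415,135),(-22.5,60))]
def res(v,full=True):
    R=Ro.from_euler('xyz',[v[3],v[4],v[5]]).as_matrix()
    r=[proj(c,v[:3]+R@np.array([0,y,z]))-p for c,p,(y,z) in obs]
    r=np.ravel(r); return np.r_[r,v[3]/.05,v[4]/.01,(v[5]+.02)/.03]
o=least_squares(res,[524,-263,130,0,0,0]); print(o.x,o.fun)
a,b=k(105,357,170,200),k(302,345,170,200); print('slot S',onz(S,*a,87),onz(S,*b,87))
c1=k(88,480,415,135); print('slot D +y end',onz(D,*c1,87))
print(get_obs()['tool_pos'])
```

```text
[ 521.929 -262.109  129.07     0.025   -0.001   -0.028] [ 0.294 -0.652  0.986 -0.466 -0.543  0.813 -0.388  0.568 -0.153  0.116
 -0.109 -1.171 -0.03   1.621  0.593 -0.926  0.498 -0.088 -0.262]
slot S [ 525.322 -291.009   87.   ] [ 526.942 -237.886   87.   ]
slot D +y end [ 521.95  -238.092   87.   ]
[ 524.175 -260.6    259.446]
```

```bash
python3 -m handwheel '[[[2,0,-10],[-0.015,0,0]],[[0,0,-12],[0,0,0]],[[0,0,-10],[0,0,0]],[[0,0,-4],[0,0,0]],[[0,0,0],[0,0,0]],[[0,0,0],[0,0,0]]]'
python3 -m handwheel '[[[0,0,-1.5],[0,0,0]],[[0,0,-1.5],[0,0,0]],[[0,0,0],[0,0,0]]]'
python3 -m handwheel '[[[0,0,-1.5],[0,0,0]],[[0,0,-1.5],[0,0,0]],[[0,0,0],[0,0,0]]]'
```

```text
time: 11.32
tool_pos: [526.3, -260.8, 223.4]
tcp_rot: [3.14, 0.015, 1.554]
contact_force: [-0.3, -0.1, -2.2]
grip_width: 15.7
time: 11.7
tool_pos: [526.0, -260.6, 219.9]
tcp_rot: [3.14, 0.015, 1.554]
contact_force: [0.1, -0.3, -0.7]
grip_width: 15.7
time: 12.08
tool_pos: [526.0, -260.6, 216.9]
tcp_rot: [3.14, 0.015, 1.554]
contact_force: [-0.1, -0.5, -2.2]
grip_width: 15.6
```

```bash
python3 -m handwheel '[[[0,0,-1.5],[0,0,0]],[[0,0,-1],[0,0,0]],[[0,0,0],[0,0,0]]]'
python3 -m handwheel '[[[0,0,-1],[0,0,0]],[[0,0,-1],[0,0,0]],[[0,0,0],[0,0,0]]]'
```

```text
time: 12.45
tool_pos: [526.1, -260.6, 214.4]
tcp_rot: [3.14, 0.015, 1.554]
contact_force: [0.1, -0.1, -1.1]
grip_width: 15.7
time: 12.82
tool_pos: [526.1, -260.6, 212.4]
tcp_rot: [3.14, 0.015, 1.554]
contact_force: [0.4, -0.2, -0.4]
grip_width: 15.3
```

```bash
python3 -m handwheel '[[[0,0,-1.5],[0,0,0]],[[0,0,-1.5],[0,0,0]],[[0,0,0],[0,0,0]]]'
python3 -m handwheel '[[[0,0,-1.5],[0,0,0]],[[0,0,-1.5],[0,0,0]],[[0,0,0],[0,0,0]]]'
```

```text
time: 13.2
tool_pos: [526.0, -260.6, 209.3]
tcp_rot: [3.14, 0.015, 1.554]
contact_force: [1.0, -0.1, -1.7]
grip_width: 15.8
time: 13.58
tool_pos: [526.0, -260.6, 206.4]
tcp_rot: [3.14, 0.015, 1.554]
contact_force: [0.1, 0.3, -2.4]
grip_width: 15.4
```

```bash
python3 -m handwheel '[[[1.5,0,0],[0,0,0]],[[1.5,0,0],[0,0,0]],[[0,0,0],[0,0,0]]]'
python3 -m handwheel '[[[-1.5,0,0],[0,0,0]],[[-1.5,0,0],[0,0,0]],[[-1.5,0,0],[0,0,0]],[[-1.5,0,0],[0,0,0]],[[0,0,0],[0,0,0]]]'
```

```text
time: 13.95
tool_pos: [528.4, -260.6, 206.5]
tcp_rot: [-3.141, 0.015, 1.554]
contact_force: [-3.6, 0.9, 1.0]
grip_width: 15.9
time: 14.58
tool_pos: [523.5, -260.7, 206.7]
tcp_rot: [3.139, 0.015, 1.554]
contact_force: [0.6, -0.9, -2.1]
grip_width: 15.7
```

```bash
python3 -m handwheel '[[[-1,0,0],[0,0,0]],[[-1,0,0],[0,0,0]],[[0,0,0],[0,0,0]]]'
python3 - <<'E'
from h import *
print(get_obs()['contact_force'],get_obs()['moment'])
a=capture('scene');b=capture('side')
cv2.imwrite('pics/crop5.png',np.hstack([cv2.resize(c['img'][y:y+75,x:x+50],(400,600),interpolation=cv2.INTER_CUBIC) for c,x,y in ((a,170,200),(b,415,135))])[...,::-1])
E
```

```text
time: 14.95
tool_pos: [521.8, -260.7, 206.7]
tcp_rot: [3.138, 0.015, 1.554]
contact_force: [4.5, -0.2, -3.0]
grip_width: 15.8
[ 4.507 -0.229 -3.007] [-0.037 -1.476  0.146]
```

View pics/crop5.png

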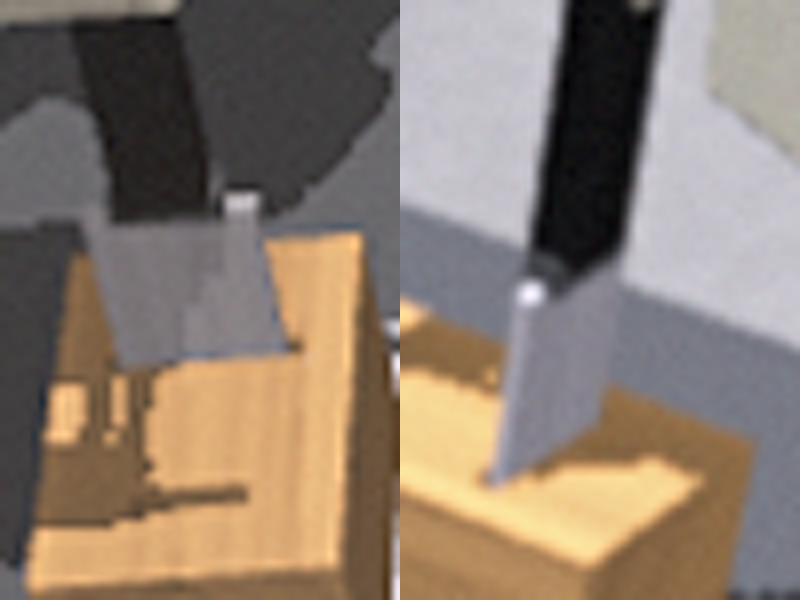

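The crop shows the blade in the slot with small gaps at both ends: the right edge is at 287 and the slot end at 300. The force probe met walls on both sides in x, so I centre and push down.

```bash
python3 -m handwheel '[[[2.3,0,0],[0,0,0]],[[2.2,0,0],[0,0,0]],[[0,0,-2],[0,0,0]],[[0,0,-2],[0,0,0]],[[0,0,-2],[0,0,0]],[[0,0,-2],[0,0,0]],[[0,0,-2],[0,0,0]],[[0,0,0],[0,0,0]]]'
python3 -m handwheel '[[[0,0,-2],[0,0,0]],[[0,0,-2],[0,0,0]],[[0,0,-2],[0,0,0]],[[0,0,-2],[0,0,0]],[[0,0,0],[0,0,0]]]'
```

```text
time: 16.05
tool_pos: [525.5, -260.6, 196.3]
tcp_rot: [3.141, 0.014, 1.554]
contact_force: [-0.2, -0.5, -1.9]
grip_width: 16.0
time: 16.68
tool_pos: [525.5, -260.6, 188.3]
tcp_rot: [3.14, 0.015, 1.554]
contact_force: [1.0, 0.8, -1.4]
grip_width: 15.7
```

```bash
python3 -m handwheel '[[[0,0,-2],[0,0,0]],[[0,0,-2],[0,0,0]],[[0,0,-2],[0,0,0]],[[0,0,-2],[0,0,0]],[[0,0,-2],[0,0,0]],[[0,0,0],[0,0,0]]]'
python3 -m handwheel '[[[0,0,-2],[0,0,0]],[[0,0,-2],[0,0,0]],[[0,0,-2],[0,0,0]],[[0,0,-2],[0,0,0]],[[0,0,0],[0,0,0]]]'
python3 -m handwheel '[[[0,0,-1.5],[0,0,0]],[[0,0,-1.5],[0,0,0]],[[0,0,-1.5],[0,0,0]],[[0,0,-1.5],[0,0,0]],[[0,0,0],[0,0,0]]]'
```

```text
time: 17.42
tool_pos: [525.5, -260.6, 178.3]
tcp_rot: [3.14, 0.015, 1.554]
contact_force: [-1.0, 0.3, -1.8]
grip_width: 15.4
time: 18.05
tool_pos: [525.5, -260.5, 170.3]
tcp_rot: [3.141, 0.014, 1.554]
contact_force: [-0.2, 0.3, -1.2]
grip_width: 16.3
time: 18.68
tool_pos: [525.5, -260.6, 164.4]
tcp_rot: [3.14, 0.015, 1.554]
contact_force: [0.4, -0.8, -1.2]
grip_width: 15.9
```

```bash
python3 -m handwheel '[[[0,0,-1.5],[0,0,0]],[[0,0,-1.5],[0,0,0]],[[0,0,0],[0,0,0]]]'
python3 -m handwheel '[[[0,0,-1],[0,0,0]],[[0,0,-1],[0,0,0]],[[0,0,0],[0,0,0]]]'
python3 -m handwheel '[[[0,0,-1],[0,0,0]],[[0,0,-1],[0,0,0]],[[0,0,0],[0,0,0]]]'
```

```text
time: 19.05
tool_pos: [525.5, -260.6, 161.4]
tcp_rot: [3.14, 0.015, 1.554]
contact_force: [-0.0, -0.2, -1.6]
grip_width: 15.9
time: 19.42
tool_pos: [525.5, -260.6, 159.5]
tcp_rot: [3.14, 0.015, 1.554]
contact_force: [-0.6, -0.4, -2.3]
grip_width: 15.8
time: 19.8
tool_pos: [525.6, -260.6, 157.4]
tcp_rot: [3.14, 0.015, 1.554]
contact_force: [-0.4, -0.3, -1.2]
grip_width: 15.2
```

```bash
python3 -m handwheel '[[[0,0,-1],[0,0,0]],[[0,0,0],[0,0,0]]]'
python3 -m handwheel '[[[0,0,-1],[0,0,0]],[[0,0,0],[0,0,0]]]'
python3 -m handwheel '[[[0,0,-1],[0,0,0]],[[0,0,0],[0,0,0]]]'
```

```text
time: 20.05
tool_pos: [525.6, -260.6, 156.5]
tcp_rot: [3.14, 0.015, 1.554]
contact_force: [0.5, 0.2, -2.5]
grip_width: 15.5
time: 20.3
tool_pos: [525.6, -260.7, 155.6]
tcp_rot: [3.14, 0.015, 1.554]
contact_force: [0.2, 0.0, -1.0]
grip_width: 15.9
time: 20.55
tool_pos: [525.8, -260.8, 155.5]
tcp_rot: [3.139, 0.016, 1.554]
contact_force: [-0.6, -0.0, 4.3]
grip_width: 15.7
```

```bash
python3 -m handwheel '[[[0,0,-1],[0,0,0]],[[0,0,-1],[0,0,0]],[[0,0,0],[0,0,0]]]'
python3 - <<'E'
from h import *
a=capture('scene');b=capture('side')
cv2.imwrite('pics/crop6.png',np.hstack([cv2.resize(c['img'][y:y+75,x:x+50],(400,600),interpolation=cv2.INTER_CUBIC) for c,x,y in ((a,170,200),(b,415,135))])[...,::-1])
E
```

```text
time: 20.92
tool_pos: [526.1, -261.2, 155.3]
tcp_rot: [3.137, 0.017, 1.554]
contact_force: [-3.7, 0.8, 15.7]
grip_width: 16.1
```

View pics/crop6.png

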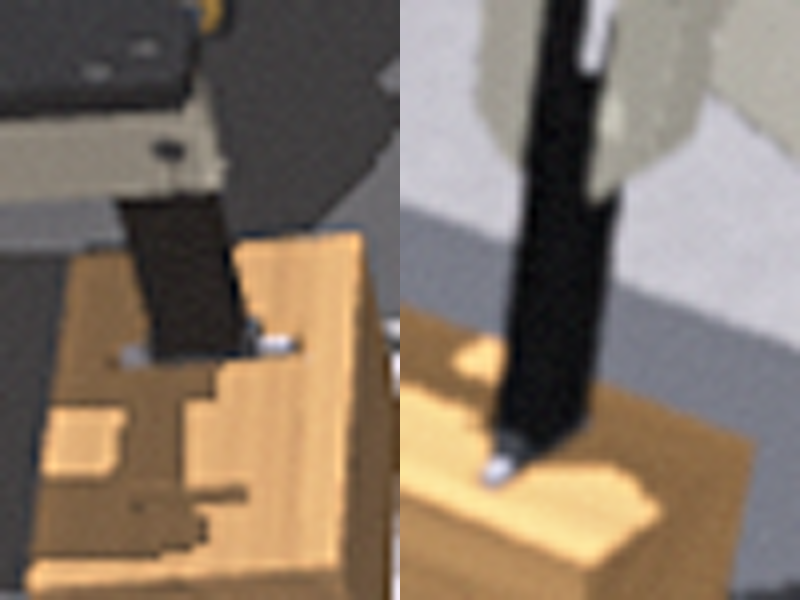

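The shoulder now sits on the block top, flush at about (200,350) in the crop, with firm contact at TCP z 155. I release and retreat.

```bash
python3 -m handwheel '[[[0,0,2.3],[0,0,0]],[[0,0,0],[0,0,0]]]'
python3 -m handwheel '[[[0,0,0],[0,0,0]],[[0,0,0],[0,0,0]],[[0,0,0],[0,0,0]],[[0,0,0],[0,0,0]],[[0,0,0],[0,0,0]],[[0,0,0],[0,0,0]]]' 0
python3 -m handwheel '[[[0,0,10],[0,0,0]],[[0,0,15],[0,0,0]],[[0,0,20],[0,0,0]],[[0,0,30],[0,0,0]],[[0,0,30],[0,0,0]],[[-20,20,20],[0,0,0]],[[-40,50,0],[0,0,0]],[[-20,50,0],[0,0,0]],[[0,50,0],[0,0,0]],[[0,0,0],[0,0,0]]]'
python3 - <<'E'
from h import *
from scipy.optimize import least_squares
a=capture('scene');b=capture('side')
for n in ('scraper','handle_mid'):
  for c,m in ((a,'scene'),(b,'side')):
    for d in spot_in(n,m)[:2]: print(n,m,round(d['score'],2),w(c,d['xyz']))
cv2.imwrite('pics/crop7.png',np.hstack([cv2.resize(c['img'][y:y+90,x:x+60],(400,600),interpolation=cv2.INTER_CUBIC) for c,x,y in ((a,165,190),(b,410,110))])[...,::-1])
E
```

```text
time: 21.28
tool_pos: [525.9, -260.9, 155.4]
tcp_rot: [3.139, 0.016, 1.554]
contact_force: [-1.4, 0.6, 5.5]
grip_width: 15.7
time: 22.02
tool_pos: [525.6, -260.6, 154.8]
tcp_rot: [3.14, 0.015, 1.554]
contact_force: [-0.0, 0.1, 0.2]
grip_width: 71.2
time: 23.28
tool_pos: [446.4, -89.3, 281.6]
tcp_rot: [3.138, 0.015, 1.558]
contact_force: [0.5, 0.2, 0.4]
grip_width: 91.7
scraper scene 0.62 [784.762 220.929  95.25 ]
scraper scene 0.57 [ 529.406 -268.881  147.733]
scraper side 0.7 [458.398 374.861  10.829]
handle_mid scene 0.56 [ 531.641 -259.674  144.309]
handle_mid scene 0.56 [465.731 369.919   9.777]
handle_mid side 0.86 [455.01  369.663  10.267]
handle_mid side 0.68 [ 517.773 -252.155  141.653]
```

View pics/crop7.png

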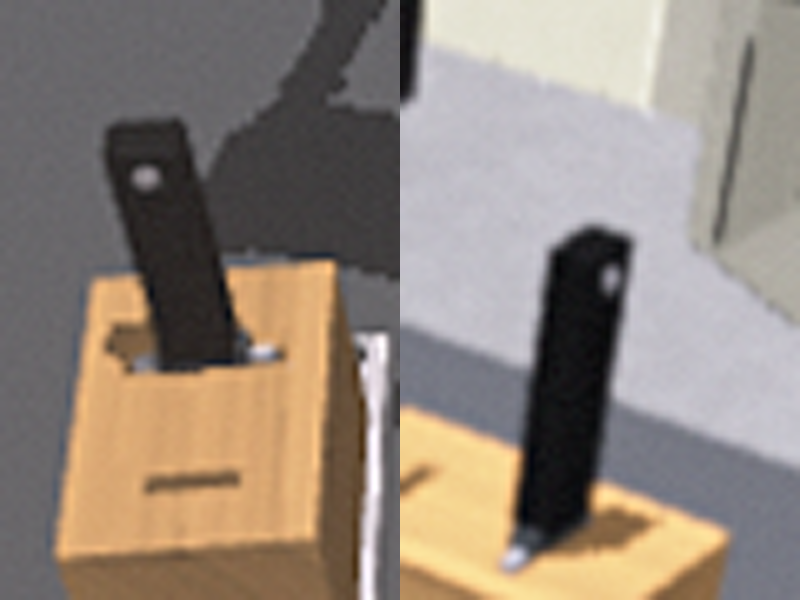

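Run:
```python
from h import *
a=capture('scene');b=capture('side')
print('end',tri(a,(186.8,209.3),b,(438.8,145.5)))
P=np.array([525.,-262.5,0])
for z in (27,28,32): print(z,[(proj(c,P+[0,0,z+160])-o)/.15 for c,o in ((a,(165,190)),(b,(410,110)))])
```

```text
end (array([ 523.056, -262.66 ,  186.778]), np.float64(0.4494940193133457))
27 [array([145.707, 133.017]), array([186.604, 233.645])]
28 [array([145.025, 130.617]), array([187.083, 230.47 ])]
32 [array([142.288, 120.98 ]), array([189.006, 217.728])]
```

The handle end measures z 186.8 where fully home is 187, and it lies directly above the slot, so the scraper is upright. I hand in.

```bash
python3 -c "
from plant import bot
print(bot.close_job())"
```

```text
the job is handed in; nothing more can be done
None
```

The scraper is in the long slot of the block, fully home and released, and the job is handed in. No verdict was reported. I took the black-handled scraper from the stand, not the orange look-alike lying nearby.

- **Insertion:** I drew the tool out along its length, turned it upright and lowered it into the slot. A small probe in x met a wall on each side (about 4 N), so I centred it and pushed down. The shoulder contact came at TCP height 155.5 mm, and I pressed with about 16 N.
- **Final check:** after release the handle end measured (523, -263, 187) mm. Its height matches the 187 mm expected when fully home, and it stands above the slot centre at about (524, -264). The gripper was well clear and read about zero force.
- **Disagreements:**
  - The two cameras differ by about 4 mm on the slot's x.
  - The network's handle point was 10 mm or so off between the two cameras.
  - Some network detections of the scraper landed on the orange one or the bottle, and I ignored those.
- **Not checked:** I did not re-measure the bystanders afterwards. The force readings at the end of each move showed no collision.

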